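# Put away a dismantled soil-column stand

### The arm

A 6-joint arm with a two-finger parallel gripper is mounted at the origin on the work surface. World frame = base frame: x ahead of the robot, y to its left, z up, the work surface at z = 0. Lengths are in m, angles in rad, forces in N, time in s.
With the tool pointing down it reaches from about 0.35 to 0.8 m from the base axis. Payload 7.3 kg.
Tool frame: the origin (TCP) lies at the very end of the fingers, on their centre line; the grasp point (between the pads) lies 19 mm behind it; z points along the fingers, y is the line along which they close (so a half turn about z gives the same grasp; the last joint's range is limited). The gripper opens to 85 mm and grips with 20 to 120 N. Pads are 22 mm wide; open, the fingers measure 114 mm over their backs; the gripper's body (76 mm by 85 mm) begins 54 mm behind the grasp point. The pads swing forward as they close: fully open they stand 13 mm farther back than shut.
Start: joints at [-1.271, 0.342, 1.524, -0, 1.275, -0.146], TCP at [0.226, -0.474, 0.231] pointing down, gripper open.
Joint ranges: [-2.53, 2.53], [-0.77, 2.02], [0.04, 2.7], [-1, 4.14], [0.28, 2.66], [-3.11, 3.11]. Speed limits (rad/s): [2.57, 2.57, 3.14, 3.14, 3.14, 3.14].

### API

Orientations are given as a rotation vector (axis times angle).
In Python, from rig import robot gives the robot as it stands. The module is installed in compiled form; this text tells all that it offers. Calls block until the motion is done:
- robot.move_to(position, orientation): joint-space move of the TCP to a pose.
- robot.move_straight(position, rotation=None, vel=0.15, stop_force=None): straight line of the TCP; rotation=None keeps the orientation; vel is the mean speed in m/s. With stop_force (N) it stops when the force on the tool has changed by that much, and returns True; else False.
- robot.move_joints(angles): joint-space move.
- robot.gripper_to(opening, effort=None): finger opening in m; effort is the grip in N (None keeps the last); returns when the fingers have stopped.
- robot.sleep(seconds).
- robot.solve_ik(position, orientation): joint angles nearest the present ones, or None.
- robot.read_camera(name): name is "scene" or "top" or "wrist"; returns a dict with "pixels" (400x640x3 uint8, red, green, blue), "fovy" (degrees; the focal length in pixels is half the picture's height over the tangent of half this angle, whatever the lens; pixels are square), "cx", "cy" (the principal point, pixels), "T" (4x4, takes a point from camera to world coordinates). Camera axes: x right, y up, looking along -z (the intrinsics and any distortion apply to the point x, -y, -z); pixel columns grow to the right and rows downward; lengths in m; the calibration is good to about 2 mm. The wrist camera is an equidistant fisheye: a pixel r from the principal point sees the ray r / f radians off the axis. A picture is of the moment at which its call begins. There is no depth.
A pose or a line that the arm cannot do raises robot.IKError and nothing moves.
- robot.close_job(): hands the job in; it is judged then, once.
Readings, each from a call of its own:
- robot.get_time(): time.
- robot.get_joint_positions(): joint angles.
- robot.get_joint_vel(): joint speeds.
- robot.get_joint_torque(): joint torques, N m.
- robot.get_eef_pos(): TCP position.
- robot.get_ee_rot(): TCP orientation.
- robot.get_ft_force(): force on the tool from outside, world axes, zero at the start.
- robot.get_moment(): the same for the moment, N m.
- robot.get_width(): finger opening in m.
- robot.get_finger_force(): force on a finger pad.
Only numpy, scipy, OpenCV 4.12 (cv2) and the standard library are available. Lean on these libraries where they do the work, as an engineer would, in place of code of your own. Each camera call takes 0.05 s, during which the arm holds its last target. There are 200 camera calls.

### The job

Put away the parts of the soil-column stand: lay the two white core tubes in the two V seats of the wooden cradle, centred on it, and only then stand a wooden wedge chock on the cradle bed against the outer side of each tube, slope towards the tube and snug up to it, so that the tubes cannot roll. Also sort the steel brackets, however many there are, by hand into the foil trays, left-hand ones in the tray on the robot's left and right-hand ones in the tray on its right (lug up and the end with the foot pointing away from you, a left-hand bracket's foot points left); they may be done at any time. Leave the bottle, beaker and sieve alone.

Things in the scene. Friction and masses are not known exactly. Their poses are not given: they have to be found in the camera images.
- bracket_left_1: left-hand steel bracket, may be absent: flat L of 8 mm plate with a lug on top. Origin under the lug's centre, on the underside; z up. Bar 90 mm along x, 24 mm wide, centred; at its +x end a foot (x 21 to 45) reaches 44 mm to +y. Lug to grip: 34 mm along x, 10 mm thick, z 8 to 47. 0.18 kg. From above, foot end away from you, the foot points left
- bracket_left_2: left-hand steel bracket, may be absent: flat L of 8 mm plate with a lug on top. Origin under the lug's centre, on the underside; z up. Bar 90 mm along x, 24 mm wide, centred; at its +x end a foot (x 21 to 45) reaches 44 mm to +y. Lug to grip: 34 mm along x, 10 mm thick, z 8 to 47. 0.18 kg. From above, foot end away from you, the foot points left
- bracket_right_1: right-hand steel bracket, may be absent: flat L of 8 mm plate with a lug on top. Origin under the lug's centre, on the underside; z up. Bar 90 mm along x, 24 mm wide, centred; at its +x end a foot (x 21 to 45) reaches 44 mm to -y. Lug to grip: 34 mm along x, 10 mm thick, z 8 to 47. 0.18 kg. From above, foot end away from you, the foot points right
- bracket_right_2: right-hand steel bracket, may be absent: flat L of 8 mm plate with a lug on top. Origin under the lug's centre, on the underside; z up. Bar 90 mm along x, 24 mm wide, centred; at its +x end a foot (x 21 to 45) reaches 44 mm to -y. Lug to grip: 34 mm along x, 10 mm thick, z 8 to 47. 0.18 kg. From above, foot end away from you, the foot points right
- tray_left: fixed open foil-coloured tray on the robot's left (+y) side, for left-hand brackets. 160 mm (x) x 200 mm (y) x 45 mm high, walls and floor 4 mm. Origin at the centre of its underside
- tray_right: fixed open foil-coloured tray on the robot's right (-y) side, for right-hand brackets. 160 mm (x) x 200 mm (y) x 45 mm high, walls and floor 4 mm. Origin at the centre of its underside
- tube_1: white plastic soil-core tube with dark ends, 34 mm diameter, 190 mm long, 0.15 kg; a free-rolling round bar. Origin at its centre, x along its axis (y and z turn as it rolls). Starts lying on the grey drain rack
- tube_2: white plastic soil-core tube with dark ends, 34 mm diameter, 190 mm long, 0.15 kg; a free-rolling round bar. Origin at its centre, x along its axis (y and z turn as it rolls). Starts lying on the grey drain rack
- chock_1: wooden wedge chock, 0.1 kg. Origin on the underside, under its upright block: 22 mm (x) x 50 mm (y) x 36 mm high, grip across the 50. From the block's +x top edge a slope falls at 50 degrees to a toe at x = 33 mm, 9 mm high. z up. On the cradle bed with its slope touching a seated tube, its origin is 38 mm sideways from the tube's axis and the toe is under the tube, so slide it in from the side
- chock_1_toe (a point): point on the underside of this chock at its toe, 33 mm from its origin along its x
- chock_2: wooden wedge chock, 0.1 kg. Origin on the underside, under its upright block: 22 mm (x) x 50 mm (y) x 36 mm high, grip across the 50. From the block's +x top edge a slope falls at 50 degrees to a toe at x = 33 mm, 9 mm high. z up. On the cradle bed with its slope touching a seated tube, its origin is 38 mm sideways from the tube's axis and the toe is under the tube, so slide it in from the side
- chock_2_toe (a point): point on the underside of this chock at its toe, 33 mm from its origin along its x
- cradle: fixed light-wood V-cradle, origin at the centre of its underside. Bed 190 (x) x 210 (y) x 12 mm. V notches on bearers at x = +-75 mm (18 mm thick, top at 36 mm) form two seats for tubes along x: axes at y = +-37.5 mm, 42 mm above the origin. Between bearers the bed is flat; chocks stand there, outside the tubes, origins at about y = +-76 mm, 12 mm up
- rack: fixed grey drain rack, 170 mm (x) x 140 mm (y), 5 mm thick, where the tubes lie along its x at y = +-37.5 mm; low ridges (top at 11 mm) stand beside each tube only near its ends (x = +-60 to 80 mm). Origin at the centre of its underside
- wash_bottle: bystander: white bottle with red cap, 64 mm diameter, 170 mm high; leave alone. Origin at the centre of its underside
- beaker: bystander: glass beaker, 80 mm diameter, 90 mm high; leave alone. Origin at the centre of its underside
- sieve: bystander: brass round sieve pan, 100 mm diameter, 45 mm high; leave alone. Origin at the centre of its underside
Mind the look-alikes: they are no part of the job. Leave any pink or turquoise look-alike of the chock_1 alone.

How it is judged:
On the way, in this order (a step that is already met when the one before it is completed fails the run):
1. both tubes lie in the cradle's two V seats, one in each (((y of tube_1 in the frame of cradle between 0.0315 and 0.0435 m and x of tube_1 in the frame of cradle between -0.03 and 0.03 m and z of tube_1 in the frame of cradle between 0.036 and 0.048 m and angle between the x axis of each of tube_1, tube_2 and the x axis of cradle, either way round below 0.1 rad and linear speed of each of tube_1, tube_2 below 0.03 m/s and y of tube_2 in the frame of cradle between -0.0435 and -0.0315 m and x of tube_2 in the frame of cradle between -0.03 and 0.03 m and z of tube_2 in the frame of cradle between 0.036 and 0.048 m) or (y of tube_1 in the frame of cradle between -0.0435 and -0.0315 m and x of tube_1 in the frame of cradle between -0.03 and 0.03 m and z of tube_1 in the frame of cradle between 0.036 and 0.048 m and angle between the x axis of each of tube_1, tube_2 and the x axis of cradle, either way round below 0.1 rad and linear speed of each of tube_1, tube_2 below 0.03 m/s and y of tube_2 in the frame of cradle between 0.0315 and 0.0435 m and x of tube_2 in the frame of cradle between -0.03 and 0.03 m and z of tube_2 in the frame of cradle between 0.036 and 0.048 m))), for 0.3 s.
2. a chock stands on the bed against the outer side of each tube (((y of tube_1 in the frame of cradle between 0.0315 and 0.0435 m and x of tube_1 in the frame of cradle between -0.03 and 0.03 m and z of tube_1 in the frame of cradle between 0.036 and 0.048 m and angle between the x axis of each of tube_1, tube_2 and the x axis of cradle, either way round below 0.1 rad and linear speed of each of tube_1, tube_2 below 0.03 m/s and y of tube_2 in the frame of cradle between -0.0435 and -0.0315 m and x of tube_2 in the frame of cradle between -0.03 and 0.03 m and z of tube_2 in the frame of cradle between 0.036 and 0.048 m) or (y of tube_1 in the frame of cradle between -0.0435 and -0.0315 m and x of tube_1 in the frame of cradle between -0.03 and 0.03 m and z of tube_1 in the frame of cradle between 0.036 and 0.048 m and angle between the x axis of each of tube_1, tube_2 and the x axis of cradle, either way round below 0.1 rad and linear speed of each of tube_1, tube_2 below 0.03 m/s and y of tube_2 in the frame of cradle between 0.0315 and 0.0435 m and x of tube_2 in the frame of cradle between -0.03 and 0.03 m and z of tube_2 in the frame of cradle between 0.036 and 0.048 m)) and ((y of chock_1 in the frame of cradle between 0.068 and 0.083 m and y of chock_1_toe in the frame of cradle between 0.033 and 0.056 m and x of chock_1 in the frame of cradle between -0.05 and 0.05 m and z of chock_1 in the frame of cradle between 0.007 and 0.017 m and angle between the x axis of each of chock_1, chock_2 and the y axis of cradle, either way round below 0.25 rad and angle between each of chock_1, chock_2's own z axis and vertical below 0.12 rad and linear speed of each of chock_1, chock_2 below 0.03 m/s and y of chock_2 in the frame of cradle between -0.083 and -0.068 m and y of chock_2_toe in the frame of cradle between -0.056 and -0.033 m and x of chock_2 in the frame of cradle between -0.05 and 0.05 m and z of chock_2 in the frame of cradle between 0.007 and 0.017 m) or (y of chock_1 in the frame of cradle between -0.083 and -0.068 m and y of chock_1_toe in the frame of cradle between -0.056 and -0.033 m and x of chock_1 in the frame of cradle between -0.05 and 0.05 m and z of chock_1 in the frame of cradle between 0.007 and 0.017 m and angle between the x axis of each of chock_1, chock_2 and the y axis of cradle, either way round below 0.25 rad and angle between each of chock_1, chock_2's own z axis and vertical below 0.12 rad and linear speed of each of chock_1, chock_2 below 0.03 m/s and y of chock_2 in the frame of cradle between 0.068 and 0.083 m and y of chock_2_toe in the frame of cradle between 0.033 and 0.056 m and x of chock_2 in the frame of cradle between -0.05 and 0.05 m and z of chock_2 in the frame of cradle between 0.007 and 0.017 m))), for 0.3 s.
At the end, for the whole second after the job is handed in: One tube per V seat (6 mm; lengthwise 30 mm; 0.1 rad). Outside each tube a chock flat on the bed, slope to the tube, square within 0.25 rad, within 7 mm of touching, 50 mm of mid-length. Every bracket in its own hand's tray, origin under 38 mm above the tray's underside. All at rest (all of step 2 and x of bracket_left_1 in the frame of tray_left between -0.075 and 0.075 m and y of bracket_left_1 in the frame of tray_left between -0.095 and 0.095 m and z of bracket_left_1 in the frame of tray_left between -0.005 and 0.038 m and linear speed of each of bracket_left_1, bracket_left_2, bracket_right_1, bracket_right_2 below 0.03 m/s and x of bracket_left_2 in the frame of tray_left between -0.075 and 0.075 m and y of bracket_left_2 in the frame of tray_left between -0.095 and 0.095 m and z of bracket_left_2 in the frame of tray_left between -0.005 and 0.038 m and x of bracket_right_1 in the frame of tray_right between -0.075 and 0.075 m and y of bracket_right_1 in the frame of tray_right between -0.095 and 0.095 m and z of bracket_right_1 in the frame of tray_right between -0.005 and 0.038 m and x of bracket_right_2 in the frame of tray_right between -0.075 and 0.075 m and y of bracket_right_2 in the frame of tray_right between -0.095 and 0.095 m and z of bracket_right_2 in the frame of tray_right between -0.005 and 0.038 m).
It fails at once if the wash bottle is moved more than 30 mm (distance of wash_bottle from where it was at the start of the episode above 0.03 m).
It fails at once if the beaker is moved more than 30 mm (distance of beaker from where it was at the start of the episode above 0.03 m).
It fails at once if the sieve is moved more than 30 mm (distance of sieve from where it was at the start of the episode above 0.03 m).
Of bracket_left_1, bracket_left_2, bracket_right_1, bracket_right_2 only 3 to 4 are there at a start; the rules pass over those that are not, and their reading is None.
At some moment in a run one of bracket_left_1, bracket_left_2, bracket_right_1, bracket_right_2 may be knocked a few centimetres aside while the robot is not near it.
It also fails if it takes over 210 s, if anything falls off the work surface, if the arm or the gripper's body presses on something with over 40 N, if the wrist force passes 120 N, or if a joint passes its speed limit or range.

## Working session

There is one attempt and no reset: what is moved stays moved. The work goes in short steps, each a Python script; the robot and the scene stay as the last script left them, time stands still between calls to the robot, and variables do not carry over. Pictures are saved under pics/ and viewed, at most 14 in all, crops included, and the job is handed in when it is done.

```bash
mkdir -p pics; ls
python3 - <<'E'
from rig import robot
import cv2
for n in ["top","scene"]:
    c=robot.read_camera(n); print(n,c["fovy"],c["cx"],c["cy"],c["T"].round(4).tolist(), [k for k in c])
    cv2.imwrite(f"pics/{n}0.png",cv2.resize(c["pixels"][:,:,::-1],(800,500),interpolation=cv2.INTER_CUBIC))
    cv2.imwrite(f"{n}0_raw.png",c["pixels"][:,:,::-1])
print(robot.get_time(),robot.get_ee_rot())
E
```

```text
pics
top 42.46616328086053 318.6360572107837 214.161533398283 [[-0.0044, 0.9933, -0.1159, 0.3617], [-1.0, -0.0045, -0.0011, 0.0485], [-0.0016, 0.1159, 0.9933, 1.5157], [0.0, 0.0, 0.0, 1.0]] ['pixels', 'fovy', 'cx', 'cy', 'T']
scene 44.55329916889291 323.3374783953049 202.5616337219553 [[0.0357, -0.5538, 0.8319, 1.6438], [0.9993, 0.0312, -0.0221, 0.0354], [-0.0137, 0.8321, 0.5545, 0.768], [0.0, 0.0, 0.0, 1.0]] ['pixels', 'fovy', 'cx', 'cy', 'T']
0.1 [-3.06248583e+00 -6.94194542e-01  1.42695208e-04]
```

View pics/top0.png

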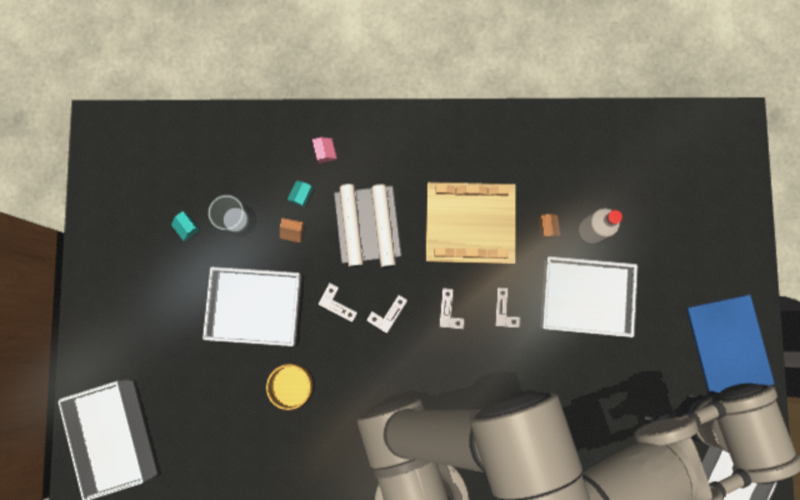

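View pics/scene0.png

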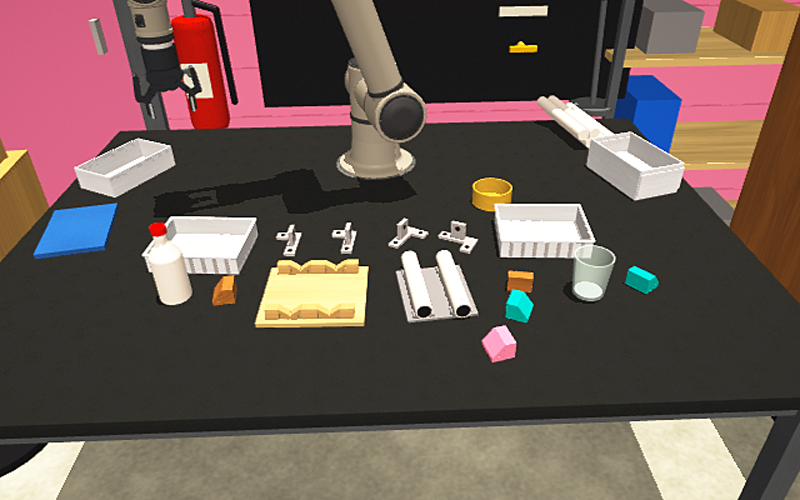

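The top view (up = +x, left = +y) shows the rack with the tubes at about (367,225), the cradle at (471,222) and chocks at (291,230) and (550,225). There are four brackets at (337,303), (387,313), (450,308) and (507,307), with trays at (251,306) and (590,297). Next I'll take enlarged crops to get accurate pixels.

Run:
```python
import cv2
im=cv2.imread("top0_raw.png")
def crop(x0,y0,w,h,s,n):
    c=cv2.resize(im[y0:y0+h,x0:x0+w],None,fx=s,fy=s,interpolation=cv2.INTER_CUBIC)
    for i in range(0,w,20): cv2.putText(c,str(x0+i),(i*s,10),0,.35,(0,255,255),1); cv2.line(c,(i*s,12),(i*s,18),(0,255,255),1)
    for i in range(0,h,20): cv2.putText(c,str(y0+i),(0,i*s+4),0,.35,(0,255,255),1)
    cv2.imwrite(n,c)
crop(245,220,180,50,4,"pics/br.png")
crop(215,140,240,80,3,"pics/mid.png")
```

```text
(no output)
```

View pics/br.png

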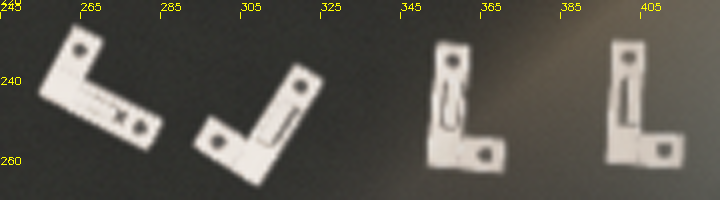

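View pics/mid.png

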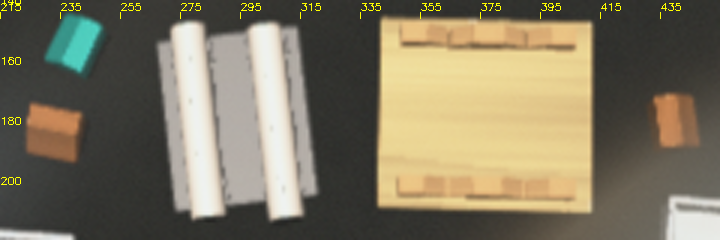

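The four brackets read as two right-hand (the two on the left of the picture) and two left-hand (the two on the right). The cradle's corners are near raw pixels (342,146) and (411,210), with the rack to its left. I'll move the wrist camera over them for closer views.

```bash
cat > h.py <<'E'
import numpy as np, cv2
from scipy.spatial.transform import Rotation as R
from rig import robot
def pix2w(c,u,v,z,fish=False):
    f=200/np.tan(np.radians(c["fovy"])/2); a=np.array([(u-c["cx"])/f,(v-c["cy"])/f])
    if fish:
        r=np.hypot(*a); d=np.array([*(a*np.sin(r)/max(r,1e-9)),np.cos(r)])
    else: d=np.array([*a,1.])
    d=c["T"][:3,:3]@(d*[1,-1,-1]); o=c["T"][:3,3]
    return o+d*(z-o[2])/d[2]
def rect(c,z,x0,x1,y0,y1,ppm,fish=True):
    """orthographic-like view of plane z: rows = x decreasing, cols = y decreasing"""
    xs=np.arange(x1,x0,-1/ppm); ys=np.arange(y1,y0,-1/ppm)
    Y,X=np.meshgrid(ys,xs); P=np.stack([X,Y,np.full_like(X,z)],-1)
    q=(P-c["T"][:3,3])@c["T"][:3,:3]*[1,-1,-1]
    f=200/np.tan(np.radians(c["fovy"])/2); r=np.hypot(q[...,0],q[...,1])
    s=(np.arctan2(r,q[...,2])/np.maximum(r,1e-9) if fish else 1/q[...,2])*f
    return cv2.remap(c["pixels"][:,:,::-1].copy(),(q[...,0]*s+c["cx"]).astype(np.float32),(q[...,1]*s+c["cy"]).astype(np.float32),cv2.INTER_CUBIC)
def grid(im,x1,y1,ppm,step=.05):
    for k in range(-40,60):
        x=k*step; r=int(round((x1-x)*ppm)); q=int(round((y1-x)*ppm))
        if 0<=r<im.shape[0]: cv2.line(im,(0,r),(im.shape[1],r),(0,255,255),1); cv2.putText(im,f"{x:.2f}",(0,r-2),0,.4,(0,255,0),1)
        if 0<=q<im.shape[1]: cv2.line(im,(q,0),(q,im.shape[0]),(0,255,255),1); cv2.putText(im,f"{x:.2f}",(q+2,10),0,.4,(0,255,0),1)
    return im
def rot(psi):
    """tool down; finger-closing line (tool y) along world heading psi, choosing joint-6-friendly half turn"""
    y=np.array([np.cos(psi),np.sin(psi),0]); z=np.array([0,0,-1.]); x=np.cross(y,z)
    return R.from_matrix(np.stack([x,y,z],1)).as_rotvec()
E
python3 - <<'E'
from h import *
c=dict(np.load("x.npz")) if 0 else robot.read_camera("top")
for n,u,v,z in [("trayL",200,245,.045),("trayR",472,237,.045),("crA",342,146,.012),("crB",411,146,.012),("crC",411.5,210.5,.012),("crD",341,209,.012),("ch1",233,184,.03),("ch2",440,180,.03),("b1",268,245,.008),("b2",313,248,.008),("b3",357,246,.008),("b4",401,245,.008),("bottle",480,180,.0),("rack",292,180,.005)]:
    print(n,pix2w(c,u,v,z).round(3))
for p in [(.5,-.05,.48),(.5,.1,.45)]:
  for psi in (0,np.pi/2,-np.pi/2,np.pi):
    print(p,psi,robot.solve_ik(p,rot(psi)))
E
```

```text
trayL [0.446 0.39  0.045]
trayR [ 0.465 -0.388  0.045]
crA [ 0.742 -0.021  0.012]
crB [ 0.741 -0.227  0.012]
crC [ 0.547 -0.223  0.012]
crD [ 0.552 -0.016  0.012]
ch1 [0.625 0.3   0.03 ]
ch2 [ 0.634 -0.306  0.03 ]
b1 [0.447 0.199 0.008]
b2 [0.438 0.067 0.008]
b3 [ 0.443 -0.062  0.008]
b4 [ 0.446 -0.191  0.008]
bottle [ 0.639 -0.432  0.   ]
rack [0.641 0.129 0.005]
(0.5, -0.05, 0.48) 0 [-2.52302297e-01  2.44548925e-01  9.95056967e-01 -4.44089210e-16
  1.90198676e+00 -2.52302297e-01]
(0.5, -0.05, 0.48) 1.5707963267948966 [-0.2523023   0.24454892  0.99505697  0.          1.90198676 -1.82309862]
(0.5, -0.05, 0.48) -1.5707963267948966 [-2.52302297e-01  2.44548925e-01  9.95056967e-01 -4.44089210e-16
  1.90198676e+00  1.31849403e+00]
(0.5, -0.05, 0.48) 3.141592653589793 [-0.2523023   0.24454892  0.99505697  0.          1.90198676  2.88929036]
(0.5, 0.1, 0.45) 0 [ 4.69964718e-02  2.49521339e-01  1.06806705e+00 -4.44089210e-16
  1.82400426e+00  4.69964718e-02]
(0.5, 0.1, 0.45) 1.5707963267948966 [ 4.69964718e-02  2.49521339e-01  1.06806705e+00 -4.44089210e-16
  1.82400426e+00 -1.52379985e+00]
(0.5, 0.1, 0.45) -1.5707963267948966 [ 4.69964718e-02  2.49521339e-01  1.06806705e+00 -4.44089210e-16
  1.82400426e+00  1.61779280e+00]
(0.5, 0.1, 0.45) 3.141592653589793 [ 0.04699647  0.24952134  1.06806705  0.          1.82400426 -3.09459618]
```

Run:
```python
from h import *
import pickle
for i,p in enumerate([(.5,-.13,.4),(.5,.15,.4)]):
    robot.move_to(p,rot(0)); c=robot.read_camera("wrist"); pickle.dump(c,open(f"w{i}.pkl","wb"))
    print(c["fovy"],c["T"].round(3).tolist(),robot.get_time())
    y0,y1=((-.36,.0),(0,.36))[i]
    g=rect(c,.008,.38,.78,y0,y1,1500); 
    cv2.imwrite(f"pics/w{i}.png",grid(g,.78,y1,1500))
```

```text
65.70646984690485 [[1.0, 0.0, 0.003, 0.5], [-0.001, 0.967, 0.256, -0.065], [-0.002, -0.256, 0.967, 0.542], [0.0, 0.0, 0.0, 1.0]] 1.9167
65.70646984690485 [[1.0, -0.0, 0.002, 0.5], [-0.0, 0.966, 0.257, 0.215], [-0.001, -0.257, 0.966, 0.542], [0.0, 0.0, 0.0, 1.0]] 3.05
```

View pics/w0.png

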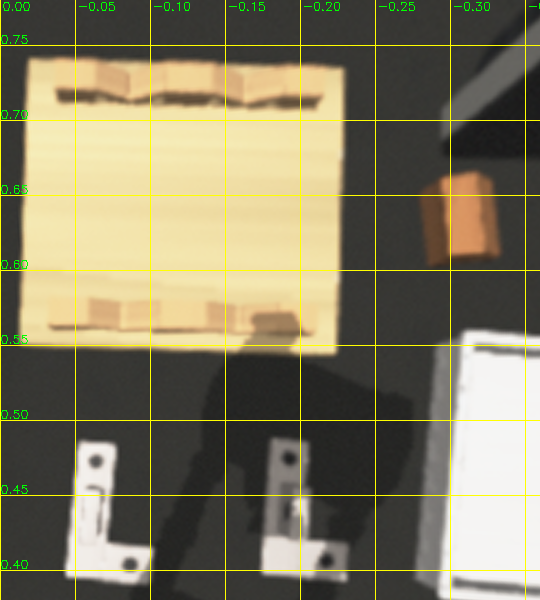

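View pics/w1.png

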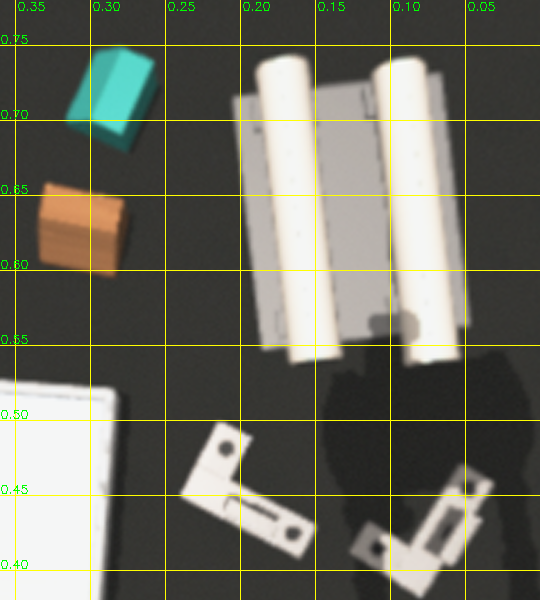

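w0 and w1 are undistorted on the plane z = 8 mm. From them I get:

| Item | Position (x, y) | Yaw / heading |
|---|---|---|
| Cradle centre | (.641, -.121) | -.029 |
| Rack | (.639, .126) | .110 |
| Brackets | (.440, -.060), (.442, -.189), (.440, .194), (.426, .065) | |
| Right tray corner | pixel (465,333) | |

The brackets' hands are confirmed. Next I'll refine the bracket poses by a mask fit and zoom in on the chocks to see which way their slopes face.

```bash
cat >> h.py <<'E'
from scipy.optimize import minimize
def fit_bracket(c,p0,hand,span=.0):
    """refine (x,y,heading) by overlap of the plate outline with bright pixels; returns pose, IoU"""
    ppm=800; H=.09
    x1,y1=p0[0]+H,p0[1]+H
    g=cv2.GaussianBlur(rect(c,.008,p0[0]-H,x1,p0[1]-H,y1,ppm),(3,3),0).astype(int)
    m=((g.min(2)>85)&(g.max(2)-g.min(2)<60)).astype(np.uint8)
    P=np.array([[-45,-12],[45,-12],[45,44],[21,44],[21,12],[-45,12]])/1000.*[1,hand]
    def iou(p):
        co,s=np.cos(p[2]),np.sin(p[2]); W=P@np.array([[co,s],[-s,co]])+p[:2]
        q=np.stack([(y1-W[:,1])*ppm,(x1-W[:,0])*ppm],1)
        k=np.zeros_like(m); cv2.fillPoly(k,[(q*16).round().astype(np.int32)],1,shift=4)
        return -(k&m).sum()/max(1,(k|m).sum())
    best=None
    for dx in np.arange(-span,span+1e-9,.01):
        for dy in np.arange(-span,span+1e-9,.01):
            s0=np.array(p0)+[dx,dy,0]
            r=minimize(iou,s0,method="Nelder-Mead",options=dict(initial_simplex=s0+np.array([[0,0,0],[.006,0,0],[0,.006,0],[0,0,.1]])))
            if best is None or r.fun<best.fun: best=r
    return best.x,-best.fun
BR=dict(L1=(.4396,-.06,3.054,1),L2=(.4423,-.1887,3.083,1),R1=(.4402,.1943,1.074,-1),R2=(.4263,.0653,2.562,-1))
E
python3 - <<'E'
from h import *
import pickle
w=[pickle.load(open(f"w{i}.pkl","rb")) for i in (0,1)]
for k,b in BR.items():
    x,v=fit_bracket(w[k[0]=="R"],b[:3],b[3]); y,v2=fit_bracket(w[k[0]=="R"],b[:3],-b[3]); print(k,x.round(4),round(v,3),"mirrored",round(v2,3))
s=cv2.imread("scene0_raw.png")
t=[cv2.resize(im,(390,290),interpolation=cv2.INTER_CUBIC) for im in (
 rect(w[1],.02,.57,.69,.23,.39,2500), rect(w[0],.02,.57,.69,-.37,-.21,2500), s[210:240,396:436], s[215:250,162:204])]
cv2.imwrite("pics/ch.png",np.vstack([np.hstack(t[:2]),np.hstack(t[2:])]))
E
```

```text
L1 [ 4.5380e-01 -2.4000e-03  2.7873e+00] -0.0 mirrored -0.0
L2 [ 0.4565 -0.1311  2.8163] -0.0 mirrored -0.0
R1 [0.4827 0.1241 1.7582] -0.0 mirrored -0.0
R2 [0.4896 0.0886 1.4509] -0.0 mirrored -0.0h.py:41: RuntimeWarning: overflow encountered in scalar negative
  return -(k&m).sum()/max(1,(k|m).sum())
```

View pics/ch.png

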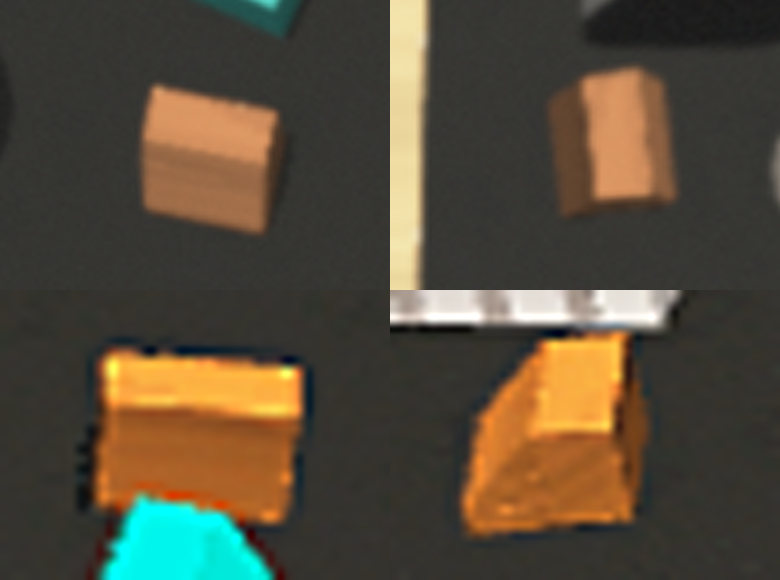

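Both orange chocks are clear: the one on the robot's left slopes towards the robot (heading about 2.96) and the one by the bottle slopes to -y (about -1.47). I'll send the bottle-side chock to the +y seat and the other to the -y seat. First I'll fix the fit and sort the brackets.

```bash
sed -i 's/return -(k&m).sum()\/max(1,(k|m).sum())/return -float((k\&m).sum())\/max(1.,float((k|m).sum()))/' h.py
cat >> h.py <<'E'
CR=np.array([.6413,-.1209,-.029]); TR=dict(L=(.446,.386,-.07),R=(.465,-.386,-.097))
def frame(f,x,y):
    c,s=np.cos(f[2]),np.sin(f[2]); return np.array([f[0]+c*x-s*y,f[1]+s*x+c*y])
def choose(pg,a,pp,d):
    """grasp closing heading a at pg, turned by d at pp; pick the half turn that both can do"""
    o=[]
    for k in (0,np.pi):
        q=[robot.solve_ik(pg,rot(a+k)),robot.solve_ik(pp,rot(a+k+d))]
        if q[0] is not None and q[1] is not None: o.append((max(abs(q[0][5]),abs(q[1][5])),a+k))
    return min(o)[1]
def pick(xy,z,psi,opening,effort,hz=.2):
    robot.gripper_to(opening,effort); robot.move_to([*xy,hz],rot(psi))
    robot.move_straight([*xy,z+.04],vel=.25)
    if robot.move_straight([*xy,z],vel=.1,stop_force=15): print("contact on descent",robot.get_eef_pos())
    robot.gripper_to(0,effort); print("width",round(robot.get_width(),4),"force",round(float(np.max(robot.get_finger_force())),1))
    robot.move_straight([*xy,hz],vel=.25)
def do_bracket(k,slot):
    b=BR[k]; hand=b[3]; tr=TR[k[0]]
    robot.move_to([b[0]+.03,b[1]-.04,.33],rot(0)); c=robot.read_camera("wrist")
    p,v=fit_bracket(c,b[:3],hand)
    if v<.75: p,v=fit_bracket(c,b[:3],hand,.04)
    print(k,p.round(4),"IoU",round(v,3))
    if v<.7: cv2.imwrite(f"{k}_bad.png",c["pixels"][:,:,::-1]); print("bad fit"); return False
    d=(tr[2]-p[2]+np.pi/2)%np.pi-np.pi/2
    t=frame(tr,0,slot); psi=choose([*p[:2],.2],p[2]+np.pi/2,[*t,.2],d)
    pick(p[:2],.013,psi,.045,40)
    if robot.get_width()<.006: print("missed"); return False
    robot.move_to([*t,.2],rot(psi+d)); robot.move_straight([*t,.05],vel=.25)
    robot.move_straight([*t,.018],vel=.08,stop_force=8)
    robot.gripper_to(.04); robot.move_straight([*t,.2],vel=.3); print("t",robot.get_time()); return True
E
python3 - <<'E'
from h import *
do_bracket("R1",-.042)
E
```

```text
R1 [0.4395 0.1941 1.0976] IoU 0.82
width 0.0093 force 42.7
t 11.75
```

Run:
```python
from h import *
do_bracket("R2",.042) and do_bracket("L2",-.042) and do_bracket("L1",.042)
print(robot.get_ft_force())
```

```text
R2 [0.4279 0.0651 2.6023] IoU 0.908
width 0.0095 force 40.2
t 22.125
L2 [ 0.4424 -0.1897  3.0627] IoU 0.89
width 0.0097 force 39.7
t 31.9333
L1 [ 0.44   -0.0599  3.0466] IoU 0.895
width 0.0098 force 40.0
t 41.8833
[-0.30093235  0.43512658 -0.62777942]
```

```bash
cat >> h.py <<'E'
def do_tube(xy,yaw,seat):
    t=frame(CR,0,seat); d=CR[2]-yaw; psi=choose([*xy,.2],yaw+np.pi/2,[*t,.2],d)
    pick(xy,.010,psi,.058,30)
    if robot.get_width()<.025: print("missed"); return False
    robot.move_to([*t,.2],rot(psi+d)); robot.move_straight([*t,.06],vel=.25)
    print("touch",robot.move_straight([*t,.026],vel=.04,stop_force=6),robot.get_eef_pos())
    robot.gripper_to(.058); robot.sleep(.3); robot.move_straight([*t,.2],vel=.2); print("t",robot.get_time()); return True
E
python3 - <<'E'
from h import *
import pickle
do_tube((.637,.0885),.110,-.0375) and do_tube((.637,.1625),.110,.0375)
robot.move_to((.5,-.13,.4),rot(0)); c=robot.read_camera("wrist"); pickle.dump(c,open("w2.pkl","wb"))
g=rect(c,.042,.5,.78,-.36,.08,1500); cv2.imwrite("pics/w2.png",grid(g,.78,.08,1500))
E
```

```text
width 0.0329 force 29.8
touch True [ 0.63989359 -0.15886962  0.03140495]
t 50.775
width 0.0333 force 29.8
touch True [ 0.6421312  -0.08405485  0.03125986]
t 58.7667
```

View pics/w2.png

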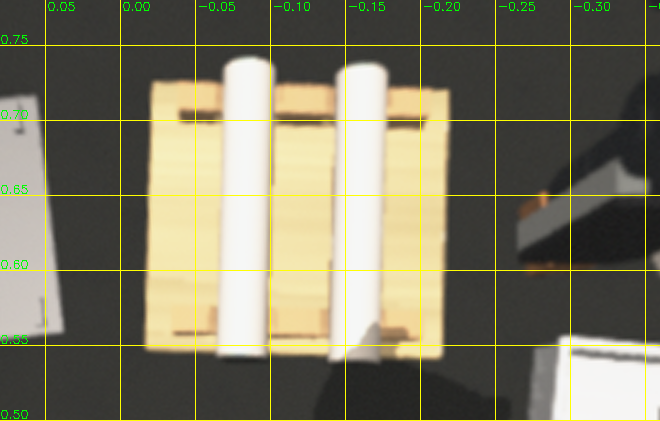

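Both tubes are seated: the axes read y ≈ -.084 and -.159 at x ≈ .64, which matches the seats. Chocks next, beginning with the bottle-side one to the +y side.

```bash
cat >> h.py <<'E'
def do_chock(xy,h,side):
    """h: heading of the slope; side=+1 puts it outside the +y tube"""
    th=CR[2]-side*np.pi/2; d=(th-h+np.pi)%(2*np.pi)-np.pi
    a,b=frame(CR,0,side*.099),frame(CR,0,side*.0735); psi=choose([*xy,.2],h+np.pi/2,[*a,.2],d)
    pick(xy,.006,psi,.075,40)
    if not .04<robot.get_width()<.056: print("bad grip"); return False
    robot.move_to([*a,.2],rot(psi+d)); robot.move_straight([*a,.06],vel=.25)
    print("bed",robot.move_straight([*a,.016],vel=.03,stop_force=5),robot.get_eef_pos())
    z=robot.get_eef_pos()[2]+.0012; robot.move_straight([*a,z],vel=.03); robot.sleep(.2)
    print("snug",robot.move_straight([*b,z],vel=.025,stop_force=4))
    p=robot.get_eef_pos(); print("offset",frame((0,0,-CR[2]),*(p[:2]-CR[:2])))
    robot.move_straight([*p[:2],z-.003],vel=.02,stop_force=4); robot.gripper_to(.07); robot.sleep(.2)
    robot.move_straight([*p[:2],.2],vel=.2); print("t",robot.get_time()); return True
E
python3 - <<'E'
from h import *
do_chock((.6292,-.2963),-1.474,1)
E
```

```text
width 0.049 force 42.4
bed True [ 0.6440555  -0.02191957  0.01923624]
snug False
offset [-9.24994851e-05  7.35440826e-02]
t 70.8167
```

Run:
```python
from h import *
import pickle
do_chock((.6333,.3007),2.957,-1)
robot.move_to((.55,-.18,.32),rot(0)); c=robot.read_camera("wrist"); pickle.dump(c,open("w3.pkl","wb"))
g=rect(c,.048,.54,.75,-.25,.01,3000); cv2.imwrite("pics/w3.png",grid(g,.75,.01,3000,.02)[:600])
```

```text
width 0.0491 force 42.5
bed True [ 0.63835427 -0.21979177  0.01921101]
snug False
offset [ 3.85182259e-05 -7.35328732e-02]
t 82.1833
```

View pics/w3.png

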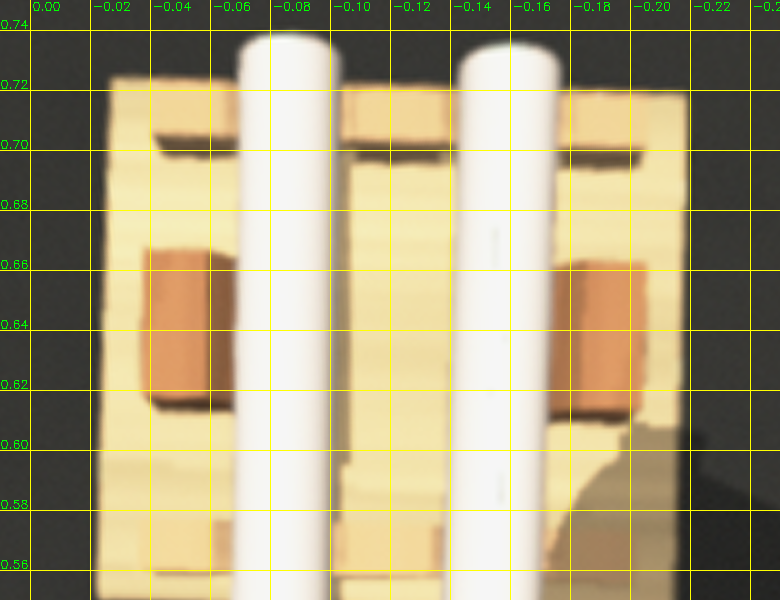

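Both chocks stand flat on the bed with their slopes to the tubes. The block tops are at y ≈ -.048 and -.195, 37–38 mm from the tube axes, so they are touching. Last I'll check the trays from the top camera.

Run:
```python
from h import *
robot.move_to((.42,0,.45),rot(0)); robot.sleep(.5)
c=robot.read_camera("top"); cv2.imwrite("pics/top1.png",cv2.resize(c["pixels"][120:300,130:530,::-1],(800,360),interpolation=cv2.INTER_CUBIC)); print(robot.get_time())
```

```text
84.4417
```

View pics/top1.png

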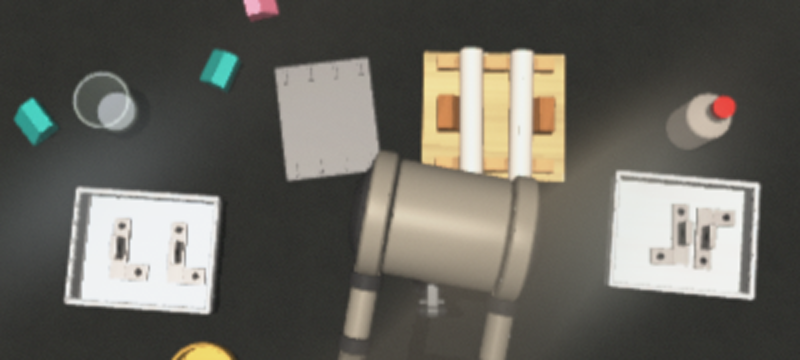

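The left tray holds two left-hand brackets at (122,248) and (180,250). The right tray holds two right-hand ones at (682,233) and (706,237). The tubes and chocks are in place, and the bystanders haven't moved.

```bash
python3 -c "
from rig import robot
print(robot.close_job())"
```

```text
the job is handed in; nothing more can be done
None
```

I handed the job in at about 85 s of the 210 s allowed; the hand-in returned no verdict. In the last pictures both tubes are seated in the cradle with a chock against each, and two left-hand and two right-hand brackets lie in their own trays.

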